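# Weight the queen and check her foot

### The job

The black plastic queen is too light: as she stands in her socket in the wooden stand, slip the steel weight ring from the coaster over her head, all the way down round her foot, and let go of it. Then take hold of the queen, draw her up out of the socket with the ring still on, and lean her over to about 45 degrees, foot downward, at least 10 cm clear above the table. Finish still holding her leaned like that, quite still, with the ring sitting on her foot; leave everything else where it stands.

Things in the scene. Friction and masses are not known exactly. Their poses are not given: they have to be found in the camera images.
- ring_center (a point): centre of the steel weight ring: plain flat ring, outside diameter 56 mm, bore 36 mm, 16 mm high, about 180 g. It starts lying flat on the white ceramic coaster; z is its bore axis, up at the start.
- queen_center (a point): point on the axis of the black plastic chess queen, 40 mm above her underside. Turned piece 87 mm tall over all: cylindrical foot 46 mm across and 17 mm high, above it a tapering body (31 mm across just above the foot, 17 mm at the neck 50 mm up), a 25 mm collar 52 to 55 mm up and a cylindrical head 24 mm across from 56 to 75 mm up, with a coronet of tiny beads and an 11 mm ball on top. About 45 g. z points from foot to head.
- queen_head (a point): centre of the queen's cylindrical head (24 mm across), 65 mm above her underside: the place to grip her.
- queen_seat (a point): point on the queen's axis 25 mm above her underside: the ring's centre is here when the ring lies fully down on the top of her foot.
- queen_foot (a point): centre of the queen's underside.
- queen: the queen as a whole; origin at the centre of her underside, z from foot to head.
- ring: the steel ring as a whole; origin at the centre of its underside as it lies at the start.
- stand: dark wooden stand fixed to the table, 74 x 200 x 22 mm (its x, y, z), origin at the centre of its underside. Two round sockets 49 mm wide and 14 mm deep, open above, lie on its long axis at y = +58 and -58 mm; their floor is 8 mm above the table, so the queen's foot stands 3 mm proud of the stand. The queen stands in one, the bishop in the other.
- bishop: black plastic bishop with a pointed head, 68 mm tall, foot 46 mm across, loose in the other socket; origin at the centre of its underside.
- coaster: white ceramic coaster, loose disc 100 mm across and 7 mm thick; origin at the centre of its underside.
- knight: pale maple chess knight, 68 mm tall, base 38 mm across; origin under its centre.
- tin: round steel tin with a twist cap, 71 mm across, 56 mm tall; origin under its centre.
- pawn: pale maple pawn, 46 mm tall, base 33 mm across; origin under its centre.
- mug: ceramic mug, 76 mm across, 85 mm tall; origin under its centre.
- clipboard: grey plastic clipboard lying flat, 225 x 160 mm, 4 mm thick, clip up to 20 mm high; origin under its centre.

How it is judged:
On the way, in this order (a step that is already met when the one before it is completed fails the run):
1. the ring lies fully down on the queen's foot, let go, while she stands in her socket (distance between ring_center and queen_seat below 0.01 m and angle between the z axis of ring_center and the z axis of queen_center, either way round below 0.25 rad and contact force between the fingers and ring below 0.2 N and angle between queen_center's own z axis and vertical below 0.15 rad and height (world z) of queen_foot below 0.014 m), for 0.2 s.
2. the queen, gripped by the fingers, is drawn up out of the socket with the ring on, not leaned over yet (distance between ring_center and queen_seat below 0.01 m and angle between the z axis of ring_center and the z axis of queen_center, either way round below 0.25 rad and height (world z) of queen_foot above 0.026 m and angle between queen_center's own z axis and vertical below 0.35 rad and contact force between the fingers and queen above 1 N), for 0.1 s.
At the end, for the whole second after the job is handed in: The fingers hold the queen still, underside over 100 mm above the table, axis 32 to 60 degrees from vertical, foot downward, not on the stand, tin or mug; the ring's centre is within 10 mm of its seat on her foot and its axis within 14 degrees of hers (distance between ring_center and queen_seat below 0.01 m and angle between the z axis of ring_center and the z axis of queen_center, either way round below 0.25 rad and height (world z) of queen_foot above 0.1 m and angle between queen_center's own z axis and vertical between 0.55 and 1.05 rad and contact force between the fingers and queen above 1 N and linear speed of queen below 0.03 m/s and angular speed of queen below 0.2 rad/s and not (contact force between queen and stand above 0.1 N) and not (contact force between queen and tin above 0.1 N) and not (contact force between queen and mug above 0.1 N)); the arm keeps its last pose, push and grip.
It fails at once if a bystander (bishop, knight, tin, pawn, mug, clipboard, coaster) is moved more than 30 mm (distance of any of bishop, knight, tin, pawn, mug, clipboard, coaster from where it was at the start of the episode above 0.03 m).
It fails at once if a standing bystander (bishop, knight, tin, pawn, mug) is tipped over (angle between any of bishop, knight, tin, pawn, mug's own z axis and vertical above 0.5 rad).
It also fails if it takes over 51 s, if anything falls off the work surface, if the arm or the gripper's body presses on something with over 40 N, if the wrist force passes 120 N, or if a joint passes its speed limit or range.

### The arm

A 6-joint arm with a two-finger parallel gripper is mounted at the origin on the work surface. World frame = base frame: x ahead of the robot, y to its left, z up, the work surface at z = 0. Lengths are in m, angles in rad, forces in N, time in s.
With the tool pointing down it reaches from about 0.325 to 0.775 m from the base axis. Payload 5.5 kg.
Tool frame: the origin (TCP) lies at the very end of the fingers, on their centre line; the grasp point (between the pads) lies 19 mm behind it; z points along the fingers, y is the direction in which the jaws open and shut (so a half turn about z gives the same grasp; the last joint's range is limited). The gripper opens to 88 mm and grips with 3 to 60 N. Pads are 20 mm wide; open, the fingers measure 115 mm over their backs; the gripper's body (75 mm by 178 mm) begins 61 mm behind the grasp point.
Start: joints at [-1.263, 0.091, 1.231, -0, 1.82, -0.057], TCP at [0.214, -0.561, 0.223] pointing down, gripper open.
Joint ranges: [-2.87, 2.87], [-0.86, 2.18], [0.17, 2.46], [-1.51, 4.65], [0.06, 2.69], [-2.65, 2.65]. Speed limits (rad/s): [2.57, 2.57, 3.01, 3.14, 3.14, 3.14].

### API

Orientations are given as a rotation vector (axis times angle).
In Python, from bench import ctrl gives the robot as it stands.
- The arm moves only by the tool move_arm, never from a script. Its argument "rows" is a list of rows, each an object with "xyz": the shift along the tool's x, y, z in m, a list of three; "twist": the turn about the tool's z in degrees; "jaw": the gripper command: -1 is shut, 1 is fully open, values between are in proportion. In form: [{"xyz": [tx, ty, tz], "twist": twist, "jaw": jaw}, ...]. A call has 1 to 5 rows; each row shifts and turns the pose as measured when the row begins, along the tool's axes as they then stand; what a row does not reach is not made up. A row lasts 1/10 s, in which the tool goes at most 50 mm and 8.59 degrees, less where a joint would pass 70% of its speed; a pose out of reach is approached as far as the arm can. A call is refused whole if a number of a shift passes 0.05 or a number of a turn 8.59, either way. A call with a gripper value outside its range is refused whole. The fingers move at their own pace and stop on an object; "newtons" is the grip in N (left out, the last holds). Time passes only in rows, so rows that do not move let the fingers close. It gives the time, the measured TCP pose, the force and the opening at its end, in the units of the state.
- ctrl.get_state(): the state, without advancing time (a new reading comes with each control period).
- ctrl.snapshot(name): name is "scene" or "top" or "wrist"; returns the picture (384x512x3 uint8, red, green, blue); there is no depth.
- ctrl.camera_model(name): a dict with "mtx" (3x3 intrinsics, pixels), "R" (3x3) and "t" (3): a world point X has camera coordinates R X + t. Camera axes: x right, y down, z forward; pixel columns grow to the right and rows downward; lengths in m; the calibration is good to about 2 mm. A picture is of the moment at which its call begins: read the wrist's pose just before it. camera_model takes no time and is no camera call; for the wrist camera it gives the pose at the moment of the call.
- ctrl.finish_job(): hands the job in, once; it reports no verdict.
The state is a dict: "time": time; "qpos": joint angles; "qd": joint speeds; "joint_efforts": joint torques, N m; "tool_pos": TCP position; "orientation": TCP orientation; "wrist_force": force on the tool from outside, world axes, zero at the start; "moment": the same for the moment, N m; "grip_width": finger opening in m.
Only numpy, scipy, OpenCV 4.12 (cv2) and the standard library are available. Lean on these libraries where they do the work, as an engineer would, in place of code of your own. Each camera call takes 0.05 s, during which the arm holds its last target.

## Working session

There is one attempt and no reset: what is moved stays moved. The work goes in short steps, Python scripts to look and compute and a tool call to move; the robot and the scene stay as the last step left them, time stands still between calls to the robot, and variables do not carry over. Pictures are saved under pics/ and viewed, and the job is handed in when it is done.

Besides the shell and the picture viewer there is one more tool, called by a JSON object that holds its "fn" and its "kwargs", one argument or row to a line. move_arm: Moves the arm, as the interface text tells. Its arguments: {"type":"object","properties":{"rows":{"type":"array","items":{"type":"object","properties":{"xyz":{"type":"array","items":{"type":"number"}},"twist":{"type":"number"},"jaw":{"type":"number"}}}},"newtons":{"type":"number"}},"required":["rows"]}

```bash
mkdir -p pics; ls
cat > h.py <<'E'
import numpy as np,cv2
from bench import ctrl
def snap(n,f):
    m=ctrl.camera_model(n); im=np.array(ctrl.snapshot(n)); cv2.imwrite('pics/'+f,im[:,:,::-1]); np.savez('pics/'+f[:-4],im=im,K=m['mtx'],R=m['R'],t=m['t']); return im,m
def ray(m,u,v):
    K,R,t=[np.array(m[k]) for k in('mtx','R','t')]
    d=R.T@np.linalg.inv(K)@np.array([u,v,1.]); return -R.T@t.reshape(3),d
def onz(m,u,v,z):
    c,d=ray(m,u,v); return c+d*(z-c[2])/d[2]
def proj(m,X):
    p=np.array(m['mtx'])@(np.array(m['R'])@np.array(X)+np.array(m['t']).reshape(3)); return p[:2]/p[2]
E
python3 - <<'E'
from h import *
for n in('scene','top','wrist'): im,m=snap(n,n+'0.png'); print(n,ray(m,256,192))
print(ctrl.get_state())
E
```

```text
pics
scene (array([ 1.33212863, -0.24436154,  0.62880859]), array([-0.73936711,  0.3546149 , -0.57253193]))
top (array([0.3843988 , 0.10216595, 1.19724134]), array([ 0.15830791,  0.01027832, -0.98734163]))
wrist (array([ 0.28719088, -0.53142315,  0.38353709]), array([-0.27389109, -0.10768371, -0.95574802]))
{'time': 0.15, 'qpos': array([-1.26269292e+00,  9.17131049e-02,  1.23157397e+00, -5.20106490e-05,
        1.81978503e+00, -5.67054177e-02]), 'qd': array([ 8.90214971e-04, -1.50492410e-03, -3.37215035e-03,  5.06040496e-05,
        3.90787646e-04, -5.30097707e-04]), 'joint_efforts': array([ 2.57743059e-04, -4.47045100e+01, -4.06907845e+01,  6.98929466e-02,
        2.74394994e-02, -1.17419577e-04]), 'tool_pos': array([ 0.21397765, -0.56032343,  0.22177027]), 'orientation': array([-3.08804125e+00, -5.69583169e-01,  3.69742938e-04]), 'wrist_force': array([ 0.9382334 , -0.60533075, -0.28709107]), 'moment': array([-0.04131535, -0.04967398, -0.02785336]), 'grip_width': 0.0878282061876343}
```

View pics/scene0.png

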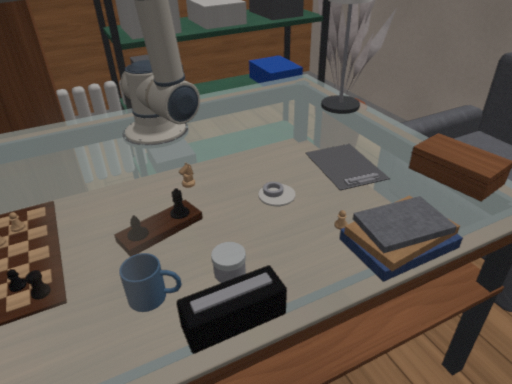

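View pics/top0.png

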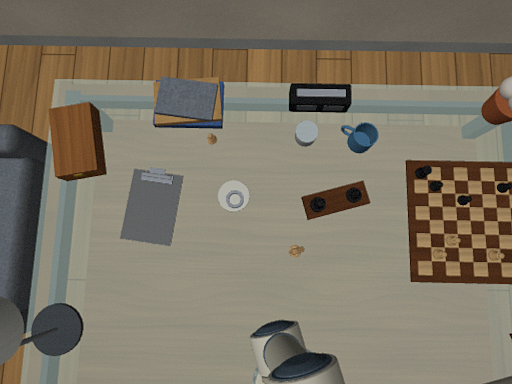

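Run:
```python
import cv2
a=cv2.imread('pics/top0.png')[160:270,200:400]; b=cv2.imread('pics/scene0.png')[150:260,110:310]
cv2.imwrite('pics/c0.png',cv2.resize(cv2.vconcat([a,b])[:],None,fx=3.6,fy=2.7*1,interpolation=cv2.INTER_CUBIC) if 0 else cv2.resize(cv2.vconcat([a,b]),None,fx=2.7,fy=2.7,interpolation=cv2.INTER_CUBIC))
```

```text
(no output)
```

View pics/c0.png

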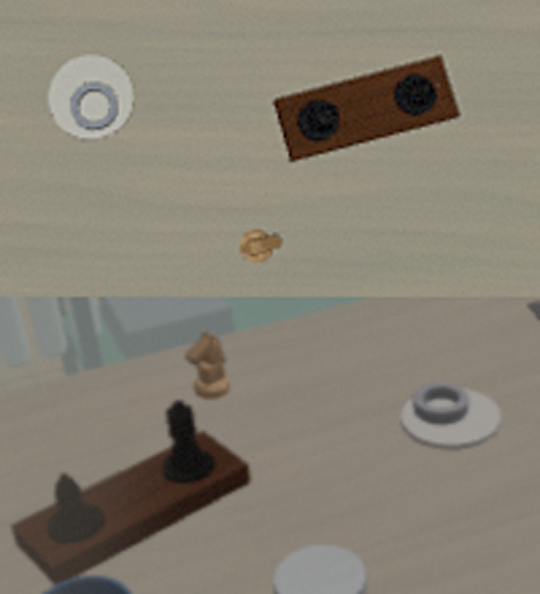

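View pics/wrist0.png

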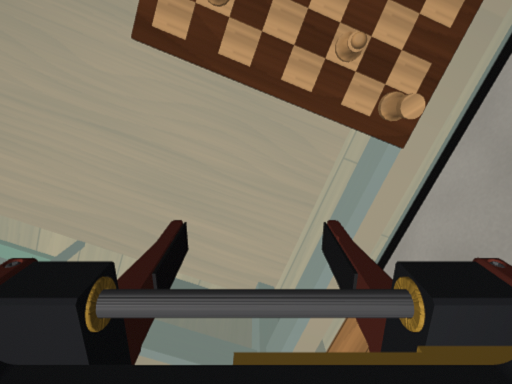

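The top view shows the ring at about (235,199) on the coaster. The queen is at (318,204) and the bishop at (354,195) in the stand. The scene view confirms that the taller piece is nearer the ring.

Run:
```python
from h import *
d=np.load('pics/top0.npz'); im=d['im']; m=dict(mtx=d['K'],R=d['R'],t=d['t'])
hsv=cv2.cvtColor(im,cv2.COLOR_RGB2HSV)
g=cv2.cvtColor(im,cv2.COLOR_RGB2GRAY)
# ring: darker / bluish inside coaster
roi=np.zeros_like(g); roi[178:214,216:252]=1
print(im[199,222:248].tolist())
blk=((im.max(2)<45)&(hsv[...,0]>=0)).astype(np.uint8); blk[:160]=0;blk[230:]=0;blk[:,:290]=0;blk[:,380:]=0
n,l,s,c=cv2.connectedComponentsWithStats(blk)
for i in range(1,n):
    if s[i,4]>20: print('blk',s[i],c[i],onz(m,*c[i],.03))
br=((im[...,0].astype(int)-im[...,2]>25)&(g<90)).astype(np.uint8)|blk; br[:160]=0;br[230:]=0;br[:,:290]=0;br[:,380:]=0
cs,_=cv2.findContours(br,cv2.RETR_EXTERNAL,cv2.CHAIN_APPROX_NONE); q=max(cs,key=cv2.contourArea); r=cv2.minAreaRect(q)
bx=cv2.boxPoints(r); P=[onz(m,*p,.022) for p in bx]; print('stand',r); print(np.round(P,4),np.linalg.norm(P[0]-P[1]),np.linalg.norm(P[1]-P[2]))
ctr=np.mean(P,0); print(ctr)
```

```text
[[180, 179, 170], [178, 179, 168], [180, 179, 171], [175, 174, 167], [140, 144, 148], [131, 137, 145], [128, 130, 138], [147, 145, 135], [189, 186, 177], [181, 180, 171], [177, 176, 166], [178, 177, 169], [179, 178, 168], [181, 178, 171], [176, 178, 169], [176, 176, 167], [180, 181, 172], [179, 178, 170], [161, 162, 156], [131, 137, 145], [126, 132, 138], [136, 137, 134], [183, 184, 173], [180, 181, 171], [179, 178, 169], [181, 182, 173]]
blk [346 188  16  15 179] [353.31843575 194.82122905] [ 0.56882634 -0.18626957  0.03      ]
blk [310 197  16  15 187] [317.49197861 204.09090909] [ 0.53771831 -0.07566541  0.03      ]
stand ((335.185546875, 199.70089721679688), (23.741146087646484, 65.22416687011719), 75.17352294921875)
[[ 0.5613 -0.0246  0.022 ]
 [ 0.6181 -0.2215  0.022 ]
 [ 0.546  -0.2385  0.022 ]
 [ 0.4902 -0.0435  0.022 ]] 0.204929217883773 0.07402287042451575
[ 0.55388454 -0.1320344   0.022     ]
```

Run:
```python
from h import *
d=np.load('pics/top0.npz'); im=d['im']; m=dict(mtx=d['K'],R=d['R'],t=d['t'])
k=((im[...,2].astype(int)-im[...,0]>2)).astype(np.uint8); z=np.zeros_like(k); z[183:215,220:250]=k[183:215,220:250]
cs,_=cv2.findContours(z,cv2.RETR_EXTERNAL,cv2.CHAIN_APPROX_NONE); q=max(cs,key=cv2.contourArea)
e=cv2.fitEllipse(q); b=cv2.boundingRect(q); print(e,b, (b[0]+b[2]/2-.5,b[1]+b[3]/2-.5))
print('ring',onz(m,*e[0],.02)); 
w=((im.min(2)>155)).astype(np.uint8); z=np.zeros_like(k); z[175:220,210:260]=w[175:220,210:260]
cs,_=cv2.findContours(z,cv2.RETR_EXTERNAL,cv2.CHAIN_APPROX_NONE); q=max(cs,key=cv2.contourArea); e=cv2.fitEllipse(q);print('coaster',e,onz(m,*e[0],.006))
```

```text
((234.19393920898438, 198.71502685546875), (16.46919059753418, 16.706525802612305), 179.44361877441406) (226, 190, 17, 18) (234.0, 198.5)
ring [0.55059767 0.18187873 0.02      ]
coaster ((233.17779541015625, 195.47079467773438), (29.571504592895508, 30.342418670654297), 73.80733489990234) [0.5628456  0.18635144 0.006     ]
```

{"fn": "move_arm", "kwargs": {
  "rows": [
    {"xyz": [0.035, -0.035, 0], "twist": 4.8, "jaw": 1},
    {"xyz": [0.035, -0.035, 0], "twist": 0, "jaw": 1},
    {"xyz": [0.035, -0.035, 0], "twist": 0, "jaw": 1},
    {"xyz": [0.035, -0.035, 0], "twist": 0, "jaw": 1},
    {"xyz": [0.035, -0.035, 0], "twist": 0, "jaw": 1}
  ]
}}

```text
time: 0.65
tool_pos: [0.3294, -0.3408, 0.2157]
orientation: [-3.103, -0.417, 0.006]
wrist_force: [1.0, -0.2, 0.1]
grip_width: 0.0881
```

{"fn": "move_arm", "kwargs": {
  "rows": [
    {"xyz": [0.035, -0.035, 0], "twist": 0, "jaw": 1},
    {"xyz": [0.035, -0.035, 0], "twist": 0, "jaw": 1},
    {"xyz": [0.035, -0.035, 0], "twist": 0, "jaw": 1},
    {"xyz": [0.035, -0.035, 0], "twist": 0, "jaw": 1},
    {"xyz": [0.035, -0.035, 0], "twist": 0, "jaw": 1}
  ]
}}

```text
time: 1.15
tool_pos: [0.451, -0.1222, 0.2164]
orientation: [-3.104, -0.414, 0.005]
wrist_force: [-0.1, -0.7, -0.2]
grip_width: 0.0877
```

{"fn": "move_arm", "kwargs": {
  "rows": [
    {"xyz": [0.035, -0.035, 0], "twist": 0, "jaw": 1},
    {"xyz": [0.035, -0.035, 0], "twist": 0, "jaw": 1},
    {"xyz": [0.035, -0.035, 0], "twist": 0, "jaw": 1},
    {"xyz": [0.035, -0.035, 0], "twist": 0, "jaw": 1},
    {"xyz": [0.035, -0.035, 0], "twist": 0, "jaw": 1}
  ]
}}

```text
time: 1.65
tool_pos: [0.5728, 0.0963, 0.2171]
orientation: [-3.104, -0.416, 0.005]
wrist_force: [1.0, -0.6, 0.4]
grip_width: 0.0876
```

```bash
cat >> h.py <<'E'
from scipy.spatial.transform import Rotation as Ro
def delta(x,y,z):
    s=ctrl.get_state(); R=Ro.from_rotvec(s['orientation']).as_matrix()
    d=R.T@(np.array([x,y,z])-s['tool_pos']); print('tool',np.round(s['tool_pos'],4),'delta',np.round(d,4),'tilt',np.round(R[:,2],4),'yax',np.round(R[:,1],3), 't',s['time'],'w',s['grip_width'])
    return d
E
python3 - <<'E'
from h import *
delta(.5506,.1819,.15)
E
```

```text
tool [0.5728 0.0963 0.2171] delta [ 0.0013 -0.0878  0.068 ] tilt [-0.0045  0.009  -0.9999] yax [ 0.263 -0.965 -0.01 ] t 1.65 w 0.08760564179134046
```

{"fn": "move_arm", "kwargs": {
  "rows": [
    {"xyz": [0, -0.045, 0.03], "twist": 0, "jaw": 1},
    {"xyz": [0, -0.043, 0.03], "twist": 0, "jaw": 1},
    {"xyz": [0, 0, 0], "twist": 0, "jaw": 1}
  ]
}}

```text
time: 1.95
tool_pos: [0.5518, 0.1829, 0.1576]
orientation: [-3.102, -0.424, 0.011]
wrist_force: [-0.5, -1.4, -0.4]
grip_width: 0.0876
```

Run:
```python
from h import *
snap('wrist','w1.png')
delta(.5506,.1819,.15)
```

```text
tool [0.553  0.1809 0.1597] delta [-0.002  -0.0015  0.0097] tilt [-0.0051  0.0088 -0.9999] yax [ 0.267 -0.964 -0.01 ] t 2.0 w 0.08833181619703087
```

View pics/w1.png

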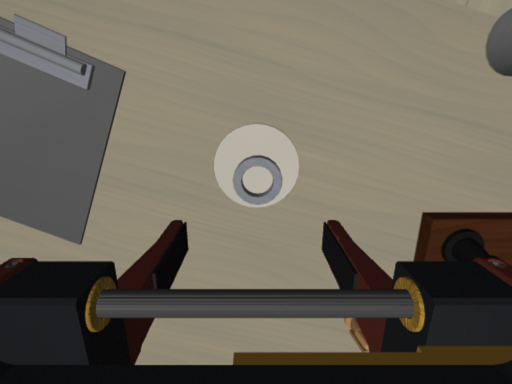

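The wrist view shows the ring at about (257,180) on the coaster, centred between the fingers.

Run:
```python
from h import *
d=np.load('pics/w1.npz'); im=d['im']; m=dict(mtx=d['K'],R=d['R'],t=d['t'])
w=(im.min(2)>150).astype(np.uint8)
k=((im[...,2].astype(int)-im[...,0]>5)).astype(np.uint8); z=np.zeros_like(k); z[150:210,225:290]=k[150:210,225:290]
cs,_=cv2.findContours(z,cv2.RETR_EXTERNAL,cv2.CHAIN_APPROX_NONE); q=max(cs,key=cv2.contourArea)
e=cv2.fitEllipse(q); print(e); print(onz(m,*e[0],.018),onz(m,*e[0],.023))
print([np.linalg.norm(onz(m,e[0][0]-25,e[0][1],.02)-onz(m,e[0][0]+25,e[0][1],.02))])
delta(.5506,.1819,.013)
```

```text
((256.93243408203125, 180.4591064453125), (45.09829330444336, 46.45780944824219), 102.22518920898438)
[0.55052635 0.18265891 0.018     ] [0.55182271 0.18300306 0.023     ]
[np.float64(0.05638895115808741)]
tool [0.553  0.1809 0.1597] delta [-1.700e-03 -1.000e-04  1.467e-01] tilt [-0.0051  0.0088 -0.9999] yax [ 0.267 -0.964 -0.01 ] t 2.0 w 0.08833181619703087
```

{"fn": "move_arm", "kwargs": {
  "rows": [
    {"xyz": [-0.001, 0, 0.04], "twist": 0, "jaw": 1},
    {"xyz": [-0.001, 0, 0.04], "twist": 0, "jaw": 1},
    {"xyz": [0, 0, 0.03], "twist": 0, "jaw": 1},
    {"xyz": [0, 0, 0.015], "twist": 0, "jaw": 1},
    {"xyz": [0, 0, 0], "twist": 0, "jaw": 1}
  ]
}}

```text
time: 2.5
tool_pos: [0.5553, 0.1771, 0.0377]
orientation: [-3.106, -0.418, -0.011]
wrist_force: [0.4, 0.0, -0.4]
grip_width: 0.0877
```

Run:
```python
from h import *
delta(.5508,.1823,.0115)
```

```text
tool [0.5553 0.1771 0.0377] delta [-0.0031 -0.006   0.0263] tilt [ 0.0058  0.0084 -0.9999] yax [ 0.264 -0.964 -0.007] t 2.5 w 0.08771678730092285
```

{"fn": "move_arm", "kwargs": {
  "rows": [
    {"xyz": [-0.003, -0.006, 0.01], "twist": 0, "jaw": 1},
    {"xyz": [0, 0, 0.008], "twist": 0, "jaw": 1},
    {"xyz": [0, 0, 0.003], "twist": 0, "jaw": 1},
    {"xyz": [0, 0, 0], "twist": 0, "jaw": 1}
  ]
}}

```text
time: 2.9
tool_pos: [0.5542, 0.1821, 0.0213]
orientation: [-3.106, -0.415, -0.024]
wrist_force: [0.2, -0.4, 0.1]
grip_width: 0.0876
```

Run:
```python
from h import *
delta(.5508,.1823,.0115)
```

```text
tool [0.5542 0.1821 0.0213] delta [-0.0034 -0.001   0.0097] tilt [ 0.0141  0.0102 -0.9998] yax [ 0.262 -0.965 -0.006] t 2.9 w 0.08758033542131519
```

{"fn": "move_arm", "kwargs": {
  "rows": [
    {"xyz": [-0.003, -0.001, 0.007], "twist": 0, "jaw": 1},
    {"xyz": [0, 0, 0.004], "twist": 0, "jaw": 1},
    {"xyz": [0, 0, 0], "twist": 0, "jaw": 1}
  ]
}}

```text
time: 3.2
tool_pos: [0.5519, 0.1829, 0.0111]
orientation: [-3.105, -0.415, -0.028]
wrist_force: [0.2, -0.3, 0.0]
grip_width: 0.0878
```

Run:
```python
from h import *
delta(.5508,.1823,.0115)
```

```text
tool [0.5519 0.1829 0.0111] delta [-0.0012  0.0003 -0.0004] tilt [ 0.0168  0.0109 -0.9998] yax [ 0.263 -0.965 -0.006] t 3.2 w 0.08778016881569604
```

{"fn": "move_arm", "kwargs": {
  "rows": [
    {"xyz": [-0.001, 0, 0], "twist": 0, "jaw": -1},
    {"xyz": [0, 0, 0], "twist": 0, "jaw": -1},
    {"xyz": [0, 0, 0], "twist": 0, "jaw": -1},
    {"xyz": [0, 0, 0], "twist": 0, "jaw": -1},
    {"xyz": [0, 0, 0], "twist": 0, "jaw": -1}
  ],
  "newtons": 25
}}

```text
time: 3.7
tool_pos: [0.551, 0.1826, 0.0114]
orientation: [-3.105, -0.415, -0.029]
wrist_force: [0.4, -0.5, -0.9]
grip_width: 0.0556
```

{"fn": "move_arm", "kwargs": {
  "rows": [
    {"xyz": [0, 0, -0.02], "twist": 0, "jaw": -1},
    {"xyz": [0, 0, -0.04], "twist": 0, "jaw": -1},
    {"xyz": [0, 0, -0.04], "twist": 0, "jaw": -1},
    {"xyz": [0, 0, -0.03], "twist": 0, "jaw": -1},
    {"xyz": [0, 0, -0.01], "twist": 0, "jaw": -1}
  ]
}}

```text
time: 4.2
tool_pos: [0.5457, 0.1803, 0.1501]
orientation: [-3.107, -0.415, -0.011]
wrist_force: [-0.4, -0.3, -1.3]
grip_width: 0.0558
```

Run:
```python
from h import *
delta(.5378,-.076,.135)
```

```text
tool [0.5457 0.1803 0.1501] delta [-0.0751  0.2453  0.013 ] tilt [ 0.0062  0.0081 -0.9999] yax [ 0.263 -0.965 -0.006] t 4.2 w 0.05575426685310994
```

{"fn": "move_arm", "kwargs": {
  "rows": [
    {"xyz": [-0.01, 0.035, 0], "twist": 0, "jaw": -1},
    {"xyz": [-0.012, 0.04, 0], "twist": 0, "jaw": -1},
    {"xyz": [-0.012, 0.04, 0], "twist": 0, "jaw": -1},
    {"xyz": [-0.012, 0.04, 0], "twist": 0, "jaw": -1},
    {"xyz": [-0.01, 0.035, 0], "twist": 0, "jaw": -1}
  ]
}}

```text
time: 4.7
tool_pos: [0.5415, -0.0187, 0.1448]
orientation: [-3.102, -0.43, -0.009]
wrist_force: [0.7, -0.4, -2.3]
grip_width: 0.0557
```

{"fn": "move_arm", "kwargs": {
  "rows": [
    {"xyz": [-0.008, 0.025, 0], "twist": 0, "jaw": -1},
    {"xyz": [-0.005, 0.015, 0], "twist": 0, "jaw": -1},
    {"xyz": [0, 0, 0], "twist": 0, "jaw": -1},
    {"xyz": [0, 0, 0], "twist": 0, "jaw": -1}
  ]
}}

```text
time: 5.1
tool_pos: [0.5373, -0.0669, 0.1379]
orientation: [-3.102, -0.418, 0.003]
wrist_force: [0.4, 0.3, -1.6]
grip_width: 0.0554
```

Run:
```python
from h import *
delta(.5378,-.076,.135); snap('scene','s2.png');snap('top','t2.png');snap('wrist','w2.png')
a=cv2.imread('pics/top0.png')
```

```text
tool [ 0.5373 -0.0669  0.1379] delta [-0.0019  0.009   0.0028] tilt [-0.0036  0.0111 -0.9999] yax [ 0.265 -0.964 -0.012] t 5.1 w 0.055416786461086845
```

View pics/w2.png

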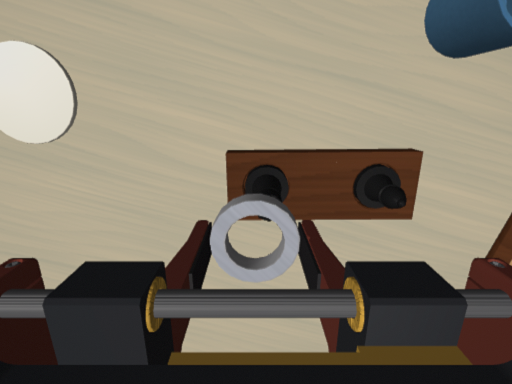

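View pics/s2.png

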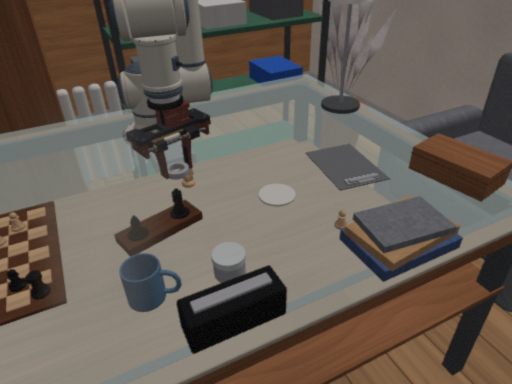

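The wrist view shows the ring held flat at (255,238). The queen's foot is at (266,186), still partly hidden by the ring, and the stand's corners are visible. Next I refine her position.

Run:
```python
from h import *
d=np.load('pics/w2.npz'); im=d['im']; m=dict(mtx=d['K'],R=d['R'],t=d['t'])
for p in((228,153),(418,153),(413,219),(229,219)): print(np.round(onz(m,*p,.022),4))
P=[onz(m,*p,.022) for p in((228,153),(418,153),(413,219),(229,219))]
print(np.mean(P,0),[np.linalg.norm(P[i]-P[i-1]) for i in range(4)])
for p in((255,238),): print('ring at z=.14',onz(m,*p,.147))
c=[onz(m,245,186,.025),onz(m,288,186,.025)];print(c,np.linalg.norm(c[0]-c[1]))
print(proj(m,[.5378,-.076,.095]),proj(m,[.5378,-.076,.025]))
cv2.imwrite('pics/c2.png',cv2.resize(im[140:290,200:430,::-1],None,fx=3,fy=3,interpolation=cv2.INTER_CUBIC))
```

```text
[ 0.5626 -0.0286  0.022 ]
[ 0.614  -0.2136  0.022 ]
[ 0.5466 -0.2394  0.022 ]
[ 0.4925 -0.047   0.022 ]
[ 0.55394331 -0.13213213  0.022     ] [np.float64(0.07248981461057062), np.float64(0.1920700731758009), np.float64(0.0721635044634619), np.float64(0.19989183674279226)]
ring at z=.14 [ 0.53895373 -0.06501797  0.147     ]
[array([ 0.53436836, -0.05411709,  0.025     ]), array([ 0.5464246, -0.0972381,  0.025    ])] 0.04477471041680328
[268.53485734 213.06083384] [266.08391677 188.38279794]
```

View pics/c2.png

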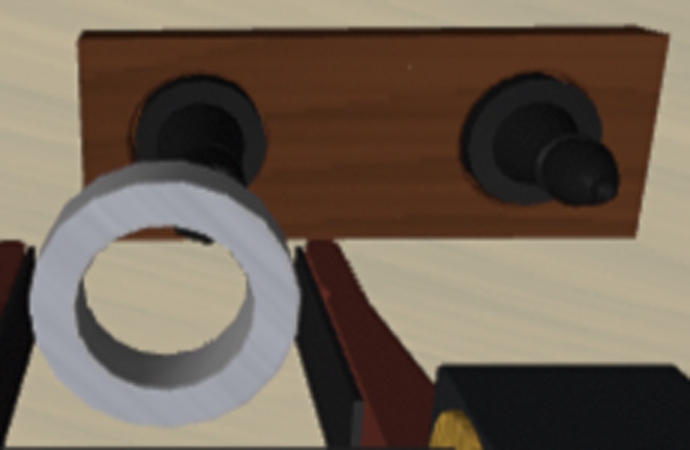

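{"fn": "move_arm", "kwargs": {
  "rows": [
    {"xyz": [-0.002, 0.0095, 0], "twist": 0, "jaw": -1},
    {"xyz": [0, 0, 0], "twist": 0, "jaw": -1}
  ]
}}

```text
time: 5.45
tool_pos: [0.5386, -0.0746, 0.1386]
orientation: [-3.101, -0.427, 0.001]
wrist_force: [0.3, 0.6, -2.1]
grip_width: 0.0555
```

Run:
```python
from h import *
delta(.538,-.0766,.090); 
im,m=snap('wrist','w3.png')
cv2.imwrite('pics/c3.png',cv2.resize(im[140:290,200:430,::-1],None,fx=3,fy=3,interpolation=cv2.INTER_CUBIC))
```

```text
tool [ 0.5386 -0.0746  0.1386] delta [-0.0011  0.0023  0.0486] tilt [-0.0023  0.0108 -0.9999] yax [ 0.27  -0.963 -0.011] t 5.45 w 0.05552803586256752
```

View pics/c3.png

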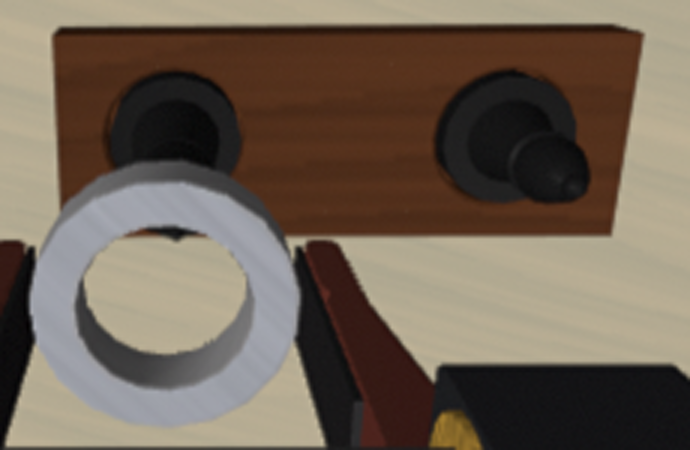

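{"fn": "move_arm", "kwargs": {
  "rows": [
    {"xyz": [-0.001, 0.002, 0.015], "twist": 0, "jaw": -1},
    {"xyz": [0, 0, 0.015], "twist": 0, "jaw": -1},
    {"xyz": [0, 0, 0.005], "twist": 0, "jaw": -1},
    {"xyz": [0, 0, 0], "twist": 0, "jaw": -1}
  ]
}}

```text
time: 5.9
tool_pos: [0.5376, -0.0753, 0.0996]
orientation: [-3.1, -0.428, 0.003]
wrist_force: [0.3, 0.1, -0.5]
grip_width: 0.0551
```

Run:
```python
from h import *
delta(.538,-.0766,.0905); 
im,m=snap('wrist','w4.png')
cv2.imwrite('pics/c4.png',cv2.resize(im[140:290,200:430,::-1],None,fx=3,fy=3,interpolation=cv2.INTER_CUBIC))
```

```text
tool [ 0.5376 -0.0753  0.0996] delta [0.     0.0015 0.0091] tilt [-0.0034  0.012  -0.9999] yax [ 0.271 -0.963 -0.012] t 5.9 w 0.05514914694176784
```

View pics/c4.png

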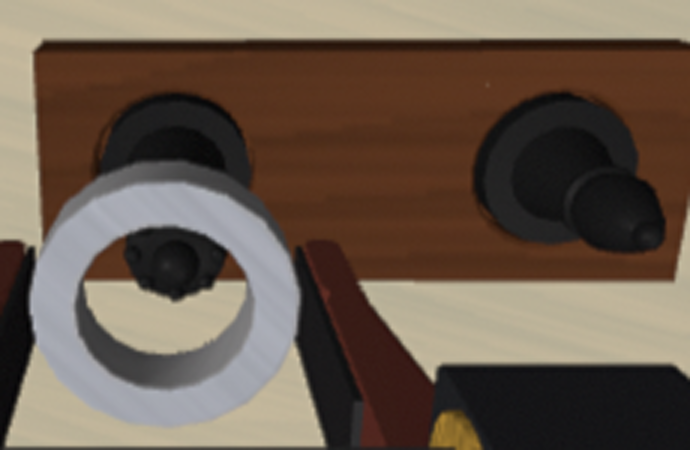

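Run:
```python
from h import *
d=np.load('pics/w4.npz'); im=d['im']; m=dict(mtx=d['K'],R=d['R'],t=d['t'])
print('ball',onz(m,200+175/3,140+262/3,.0895),'ringtop outer ctr',onz(m,200+165/3,140+303/3,.111),'bore',onz(m,200+165/3,140+292/3,.111))
```

```text
ball [ 0.53835076 -0.07643097  0.0895    ] ringtop outer ctr [ 0.53851423 -0.07428351  0.111     ] bore [ 0.54087288 -0.07362011  0.111     ]
```

{"fn": "move_arm", "kwargs": {
  "rows": [
    {"xyz": [-0.001, 0.002, 0.01], "twist": 0, "jaw": -1},
    {"xyz": [0, 0, 0.015], "twist": 0, "jaw": -1},
    {"xyz": [0, 0, 0.015], "twist": 0, "jaw": -1},
    {"xyz": [0, 0, 0], "twist": 0, "jaw": -1}
  ]
}}

```text
time: 6.35
tool_pos: [0.5372, -0.0772, 0.0567]
orientation: [-3.1, -0.428, 0.002]
wrist_force: [-0.2, -0.7, -2.0]
grip_width: 0.0556
```

Run:
```python
from h import *
delta(.538,-.0768,.030); 
im,m=snap('wrist','w5.png')
cv2.imwrite('pics/c5.png',cv2.resize(im[140:290,200:430,::-1],None,fx=3,fy=3,interpolation=cv2.INTER_CUBIC))
```

```text
tool [ 0.5372 -0.0772  0.0567] delta [0.0009 0.0001 0.0267] tilt [-0.0027  0.0119 -0.9999] yax [ 0.271 -0.963 -0.012] t 6.35 w 0.05559286510921178
```

View pics/c5.png

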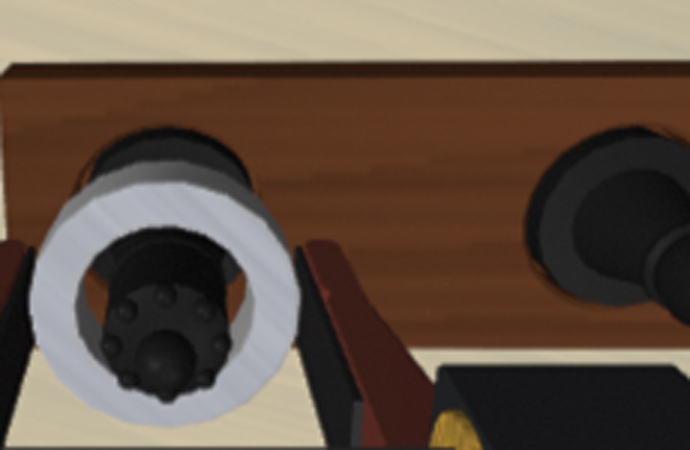

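The queen's head is now inside the bore and laterally centred, so I continue down.

{"fn": "move_arm", "kwargs": {
  "rows": [
    {"xyz": [0.001, 0, 0.012], "twist": 0, "jaw": -1},
    {"xyz": [0, 0, 0.007], "twist": 0, "jaw": -1},
    {"xyz": [0, 0, 0.004], "twist": 0, "jaw": -1},
    {"xyz": [0, 0, 0], "twist": 0, "jaw": -1}
  ]
}}

```text
time: 6.8
tool_pos: [0.5393, -0.0768, 0.0336]
orientation: [-3.101, -0.428, -0.002]
wrist_force: [0.8, 0.4, -1.1]
grip_width: 0.0554
```

Run:
```python
from h import *
delta(.538,-.0768,.030); print(ctrl.get_state()['wrist_force'])
```

```text
tool [ 0.5393 -0.0768  0.0336] delta [-0.0012 -0.0003  0.0036] tilt [-0.      0.0114 -0.9999] yax [ 0.271 -0.963 -0.011] t 6.8 w 0.055423031299179956
[ 0.76897364  0.42772039 -1.07978612]
```

{"fn": "move_arm", "kwargs": {
  "rows": [
    {"xyz": [-0.001, 0, 0.003], "twist": 0, "jaw": -1},
    {"xyz": [0, 0, 0], "twist": 0, "jaw": -1},
    {"xyz": [0, 0, 0], "twist": 0, "jaw": 1},
    {"xyz": [0, 0, 0], "twist": 0, "jaw": 1},
    {"xyz": [0, 0, 0], "twist": 0, "jaw": 1}
  ]
}}

```text
time: 7.3
tool_pos: [0.5395, -0.0773, 0.0325]
orientation: [-3.102, -0.428, -0.008]
wrist_force: [0.1, 0.4, -0.1]
grip_width: 0.0762
```

Run:
```python
from h import *
delta(.538,-.0768,.065); print(ctrl.get_state()['wrist_force'])
im,m=snap('wrist','w6.png')
im2,m=snap('scene','s6.png')
cv2.imwrite('pics/c6.png',cv2.resize(cv2.vconcat([im[140:290,140:370,::-1],im2[120:270,90:320,::-1]]),None,fx=2,fy=2,interpolation=cv2.INTER_CUBIC))
```

```text
tool [ 0.5395 -0.0773  0.0325] delta [-0.0011 -0.0012 -0.0325] tilt [ 0.0036  0.0106 -0.9999] yax [ 0.271 -0.963 -0.009] t 7.3 w 0.0761575453158472
[ 0.12039222  0.39983283 -0.14271755]
```

View pics/c6.png

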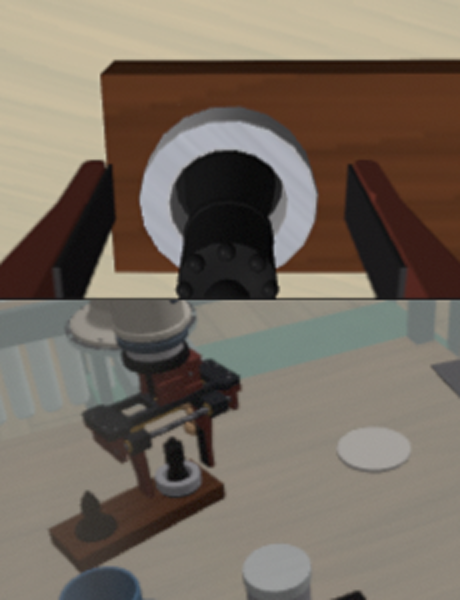

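{"fn": "move_arm", "kwargs": {
  "rows": [
    {"xyz": [0, 0, 0], "twist": 0, "jaw": 1},
    {"xyz": [-0.001, -0.001, -0.015], "twist": 0, "jaw": 1},
    {"xyz": [0, 0, -0.015], "twist": 0, "jaw": 1},
    {"xyz": [0, 0, 0], "twist": 0, "jaw": 0},
    {"xyz": [0, 0, 0], "twist": 0, "jaw": 0}
  ]
}}

```text
time: 7.9
tool_pos: [0.5387, -0.077, 0.0668]
orientation: [-3.103, -0.428, -0.011]
wrist_force: [-0.4, -0.3, -0.3]
grip_width: 0.0751
```

Run:
```python
from h import *
delta(.538,-.0765,.066); print(ctrl.get_state()['wrist_force'])
im,m=snap('wrist','w7.png')
im2,m=snap('scene','s7.png')
cv2.imwrite('pics/c7.png',cv2.resize(cv2.vconcat([im[150:300,140:370,::-1],im2[120:270,90:320,::-1]]),None,fx=2,fy=2,interpolation=cv2.INTER_CUBIC))
```

```text
tool [ 0.5387 -0.077   0.0668] delta [-0.0006 -0.0007  0.0008] tilt [ 0.0059  0.0101 -0.9999] yax [ 0.271 -0.963 -0.008] t 7.9 w 0.0751442358819782
[-0.41437853 -0.2764548  -0.28871944]
```

View pics/c7.png

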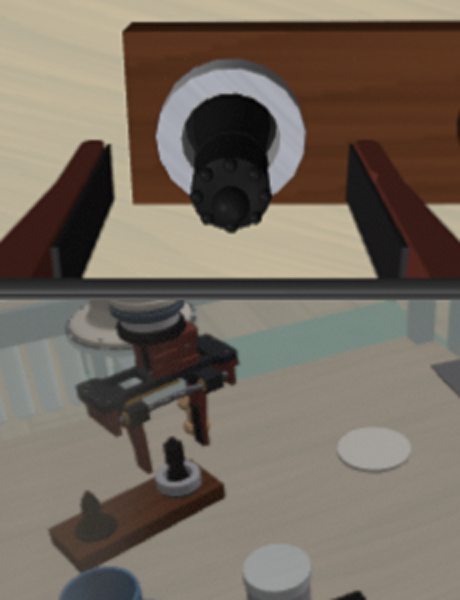

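Run:
```python
from h import *
d=np.load('pics/w7.npz'); m=dict(mtx=d['K'],R=d['R'],t=d['t'])
print('ball',onz(m,255.5,253.5,.0895),'ring',onz(m,255.5,150+130/2,.041))
```

```text
ball [ 0.53755555 -0.07690168  0.0895    ] ring [ 0.54172854 -0.07544286  0.041     ]
```

{"fn": "move_arm", "kwargs": {
  "rows": [
    {"xyz": [-0.001, 0, 0.001], "twist": 0, "jaw": -1},
    {"xyz": [0, 0, 0], "twist": 0, "jaw": -1},
    {"xyz": [0, 0, 0], "twist": 0, "jaw": -1},
    {"xyz": [0, 0, 0], "twist": 0, "jaw": -1},
    {"xyz": [0, 0, 0], "twist": 0, "jaw": -1}
  ],
  "newtons": 30
}}

```text
time: 8.5
tool_pos: [0.5366, -0.0771, 0.0633]
orientation: [-3.102, -0.428, -0.006]
wrist_force: [-0.1, 0.2, 1.5]
grip_width: 0.0274
```

{"fn": "move_arm", "kwargs": {
  "rows": [
    {"xyz": [0, 0, 0], "twist": 0, "jaw": -1},
    {"xyz": [0, 0, 0], "twist": 0, "jaw": -1},
    {"xyz": [0, 0, -0.005], "twist": 0, "jaw": -1},
    {"xyz": [0, 0, 0], "twist": 0, "jaw": -1}
  ]
}}

```text
time: 8.9
tool_pos: [0.5361, -0.0771, 0.0679]
orientation: [-3.101, -0.428, -0.004]
wrist_force: [0.8, -0.1, -1.7]
grip_width: 0.0237
```

{"fn": "move_arm", "kwargs": {
  "rows": [
    {"xyz": [0, 0, -0.01], "twist": 0, "jaw": -1},
    {"xyz": [0, 0, -0.015], "twist": 0, "jaw": -1},
    {"xyz": [0, 0, -0.015], "twist": 0, "jaw": -1},
    {"xyz": [0, 0, -0.005], "twist": 0, "jaw": -1},
    {"xyz": [0, 0, 0], "twist": 0, "jaw": -1}
  ]
}}

```text
time: 9.4
tool_pos: [0.5364, -0.0777, 0.118]
orientation: [-3.102, -0.428, -0.006]
wrist_force: [-0.2, 0.8, -2.1]
grip_width: 0.0241
```

Run:
```python
from h import *
delta(.4,0,.12); print(ctrl.get_state()['wrist_force'])
im,m=snap('wrist','w8.png')
im2,m=snap('scene','s8.png')
cv2.imwrite('pics/c8.png',cv2.resize(cv2.vconcat([im[150:300,140:370,::-1],im2[120:270,90:320,::-1]]),None,fx=2,fy=2,interpolation=cv2.INTER_CUBIC))
```

```text
tool [ 0.5364 -0.0777  0.118 ] delta [-0.1102 -0.1117 -0.0015] tilt [ 0.0022  0.0109 -0.9999] yax [ 0.271 -0.963 -0.01 ] t 9.4 w 0.02410191341000281
[-0.17781241  0.79000619 -2.10544269]
```

View pics/c8.png

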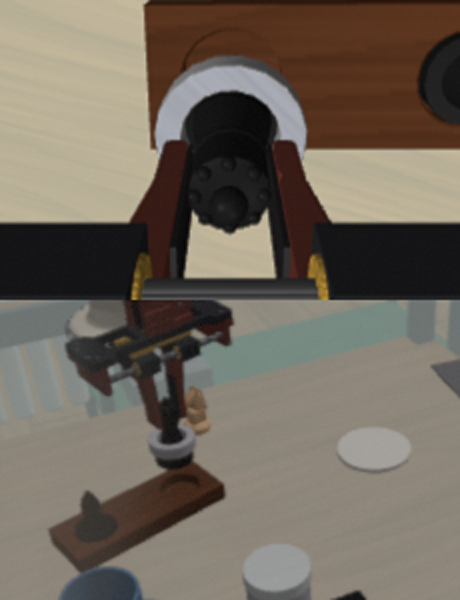

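Step 2 is done: the queen is up with the ring on. The tool cannot tilt, so I will turn her inside the grip by pushing the lower edge of her foot against the fixed stand's far side.

{"fn": "move_arm", "kwargs": {
  "rows": [
    {"xyz": [0.02, 0, 0], "twist": 0, "jaw": -1},
    {"xyz": [0.025, 0, 0], "twist": 0, "jaw": -1},
    {"xyz": [0.02, 0, 0], "twist": 0, "jaw": -1},
    {"xyz": [0.005, 0, 0], "twist": 0, "jaw": -1},
    {"xyz": [0, 0, 0], "twist": 0, "jaw": -1}
  ]
}}

```text
time: 10.0
tool_pos: [0.6034, -0.0581, 0.1132]
orientation: [-3.1, -0.426, 0.006]
wrist_force: [-1.2, 0.2, -2.4]
grip_width: 0.0237
```

Run:
```python
from h import *
n=np.array([.962,.274]); c=np.array([.5539,-.1321]); p=ctrl.get_state()['tool_pos'][:2]; print('dist from stand axis',(p-c)@n)
delta(.602,-.059,.071)
```

```text
dist from stand axis 0.06787136781920401
tool [ 0.6034 -0.0581  0.1132] delta [-0.0015  0.001   0.0422] tilt [-0.0052  0.0118 -0.9999] yax [ 0.27  -0.963 -0.013] t 10.0 w 0.023739523306193475
```

{"fn": "move_arm", "kwargs": {
  "rows": [
    {"xyz": [0, 0, 0.015], "twist": 0, "jaw": -1},
    {"xyz": [0, 0, 0.015], "twist": 0, "jaw": -1},
    {"xyz": [0, 0, 0.006], "twist": 0, "jaw": -1},
    {"xyz": [0, 0, 0], "twist": 0, "jaw": -1}
  ],
  "newtons": 20
}}

```text
time: 10.4
tool_pos: [0.6, -0.0582, 0.0719]
orientation: [-3.099, -0.425, 0.012]
wrist_force: [-0.3, -0.4, -2.6]
grip_width: 0.024
```

Run:
```python
from h import *
n=np.array([.962,.274]); c=np.array([.5539,-.1321]); p=ctrl.get_state()['tool_pos'][:2]; print('dist from stand axis',(p-c)@n)
delta(.602,-.059,.071)
im,m=snap('wrist','w9.png')
im2,m=snap('scene','s9.png')
cv2.imwrite('pics/c9.png',cv2.resize(cv2.vconcat([im[150:300,140:370,::-1],im2[120:270,90:320,::-1]]),None,fx=2,fy=2,interpolation=cv2.INTER_CUBIC))
```

```text
dist from stand axis 0.06460591132315066
tool [ 0.6    -0.0582  0.0719] delta [0.0017 0.0013 0.0009] tilt [-0.0097  0.0119 -0.9999] yax [ 0.269 -0.963 -0.014] t 10.4 w 0.024000017321818
```

View pics/c9.png

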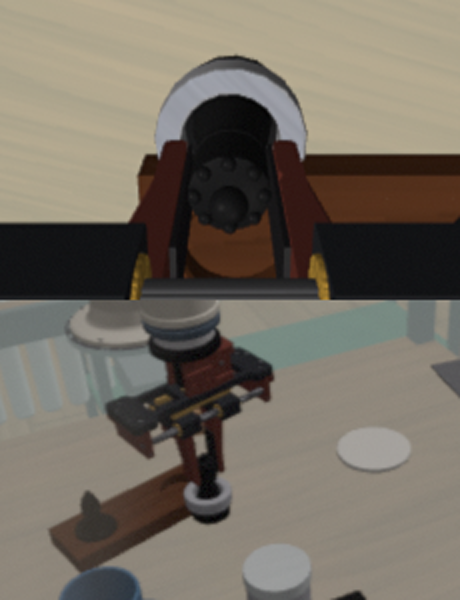

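{"fn": "move_arm", "kwargs": {
  "rows": [
    {"xyz": [-0.007, 0, 0], "twist": 0, "jaw": -1},
    {"xyz": [-0.007, 0, 0], "twist": 0, "jaw": -1},
    {"xyz": [-0.007, 0, 0], "twist": 0, "jaw": -1},
    {"xyz": [0, 0, 0], "twist": 0, "jaw": -1}
  ]
}}

```text
time: 10.9
tool_pos: [0.5815, -0.0646, 0.0774]
orientation: [-3.102, -0.426, -0.004]
wrist_force: [1.0, 0.3, -2.2]
grip_width: 0.0237
```

```bash
cat > chk.py <<'E'
from h import *
import sys
k=sys.argv[1]
n=np.array([.962,.274]); c=np.array([.5539,-.1321]); p=ctrl.get_state()['tool_pos'][:2]; print('dist from stand axis',(p-c)@n)
delta(.602,-.059,.071)
im,m=snap('wrist','w%s.png'%k)
im2,m=snap('scene','s%s.png'%k)
cv2.imwrite('pics/c%s.png'%k,cv2.resize(cv2.vconcat([im[150:300,140:370,::-1],im2[120:270,90:320,::-1]]),None,fx=2,fy=2,interpolation=cv2.INTER_CUBIC))
E
python3 chk.py 10
```

```text
dist from stand axis 0.0450475599834468
tool [ 0.5815 -0.0646  0.0774] delta [0.0212 0.0002 0.0065] tilt [ 0.0011  0.011  -0.9999] yax [ 0.269 -0.963 -0.01 ] t 10.9 w 0.023713086546076324
```

View pics/c10.png

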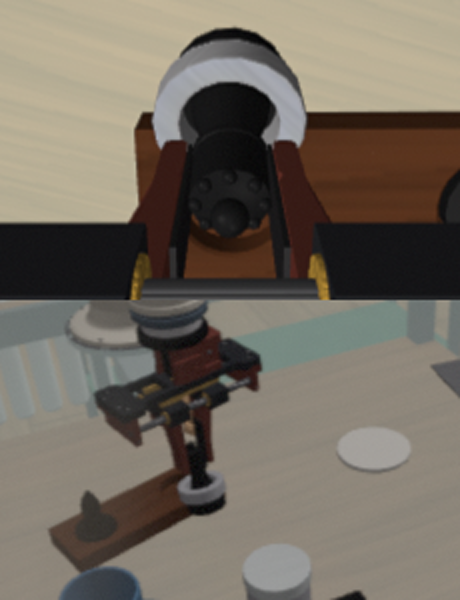

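She is pivoting as planned, by about 15° with little force. The tool rose 6 mm, so I bring it down while I keep pushing.

{"fn": "move_arm", "kwargs": {
  "rows": [
    {"xyz": [0, 0, 0.005], "twist": 0, "jaw": -1},
    {"xyz": [-0.007, 0, 0.002], "twist": 0, "jaw": -1},
    {"xyz": [-0.007, 0, 0.002], "twist": 0, "jaw": -1},
    {"xyz": [0, 0, 0], "twist": 0, "jaw": -1}
  ]
}}

```text
time: 11.4
tool_pos: [0.569, -0.0681, 0.0688]
orientation: [-3.102, -0.427, -0.01]
wrist_force: [2.7, 0.3, -1.4]
grip_width: 0.0241
```

```bash
python3 chk.py 11
```

```text
dist from stand axis 0.03206196740877073
tool [ 0.569  -0.0681  0.0688] delta [ 0.0342  0.0001 -0.002 ] tilt [ 0.0049  0.0111 -0.9999] yax [ 0.27  -0.963 -0.009] t 11.4 w 0.024089944602087132
```

View pics/c11.png

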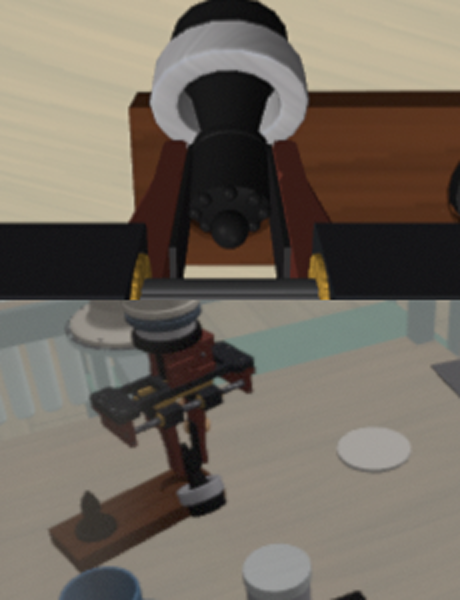

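{"fn": "move_arm", "kwargs": {
  "rows": [
    {"xyz": [0, 0, -0.002], "twist": 0, "jaw": -1},
    {"xyz": [-0.007, 0, 0], "twist": 0, "jaw": -1},
    {"xyz": [-0.007, 0, 0.001], "twist": 0, "jaw": -1},
    {"xyz": [0, 0, 0], "twist": 0, "jaw": -1}
  ]
}}

```text
time: 11.9
tool_pos: [0.5546, -0.0719, 0.0692]
orientation: [-3.101, -0.427, -0.008]
wrist_force: [1.3, 1.1, -0.3]
grip_width: 0.0242
```

```bash
python3 chk.py 12
```

```text
dist from stand axis 0.017200999617011225
tool [ 0.5546 -0.0719  0.0692] delta [ 0.0491  0.0003 -0.0015] tilt [ 0.0036  0.0115 -0.9999] yax [ 0.27  -0.963 -0.01 ] t 11.9 w 0.024177113473528074
```

View pics/c12.png

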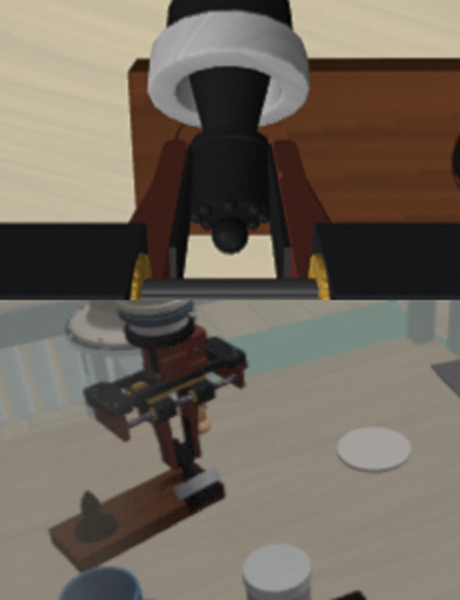

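{"fn": "move_arm", "kwargs": {
  "rows": [
    {"xyz": [-0.006, 0, 0.001], "twist": 0, "jaw": -1},
    {"xyz": [-0.006, 0, 0.001], "twist": 0, "jaw": -1},
    {"xyz": [0, 0, 0], "twist": 0, "jaw": -1},
    {"xyz": [0, 0, 0], "twist": 0, "jaw": -1}
  ]
}}

```text
time: 12.4
tool_pos: [0.5427, -0.0754, 0.0676]
orientation: [-3.102, -0.427, -0.01]
wrist_force: [2.6, 0.9, -0.1]
grip_width: 0.024
```

```bash
python3 chk.py 13
```

```text
dist from stand axis 0.0047867743415906435
tool [ 0.5427 -0.0754  0.0676] delta [ 0.0615  0.0002 -0.0029] tilt [ 0.0047  0.0113 -0.9999] yax [ 0.27  -0.963 -0.01 ] t 12.4 w 0.023954602096442682
```

View pics/c13.png

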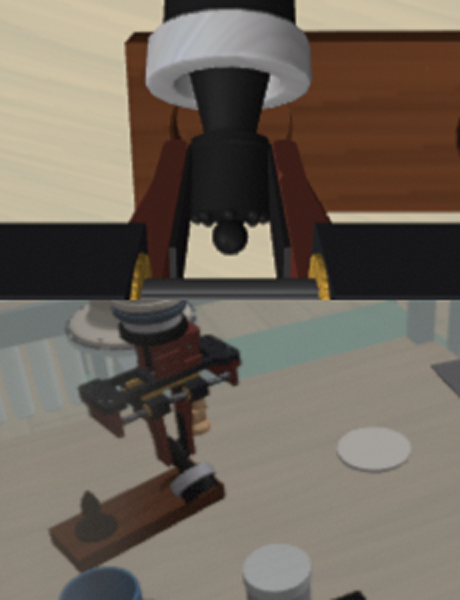

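{"fn": "move_arm", "kwargs": {
  "rows": [
    {"xyz": [0, 0, 0], "twist": 0, "jaw": -1},
    {"xyz": [0, 0, 0], "twist": 0, "jaw": -1},
    {"xyz": [0.003, 0, 0], "twist": 0, "jaw": -1},
    {"xyz": [0.003, 0, -0.005], "twist": 0, "jaw": -1},
    {"xyz": [0.001, 0, -0.01], "twist": 0, "jaw": -1}
  ],
  "newtons": 60
}}

```text
time: 13.0
tool_pos: [0.5474, -0.0735, 0.08]
orientation: [-3.1, -0.427, 0.004]
wrist_force: [-0.8, -0.3, -2.1]
grip_width: 0.0236
```

{"fn": "move_arm", "kwargs": {
  "rows": [
    {"xyz": [0, 0, -0.02], "twist": 0, "jaw": -1},
    {"xyz": [0, 0, -0.02], "twist": 0, "jaw": -1},
    {"xyz": [0, 0, -0.02], "twist": 0, "jaw": -1},
    {"xyz": [0, 0, -0.02], "twist": 0, "jaw": -1},
    {"xyz": [0, 0, -0.02], "twist": 0, "jaw": -1}
  ]
}}

```text
time: 13.5
tool_pos: [0.5459, -0.0745, 0.1821]
orientation: [-3.098, -0.427, 0.019]
wrist_force: [-0.2, -0.2, -2.1]
grip_width: 0.0233
```

```bash
python3 chk.py 14
```

```text
dist from stand axis 0.008058373663662808
tool [ 0.5459 -0.0745  0.1821] delta [0.0593 0.002  0.1105] tilt [-0.0139  0.0122 -0.9998] yax [ 0.27  -0.963 -0.016] t 13.5 w 0.023252023435125814
```

View pics/c14.png

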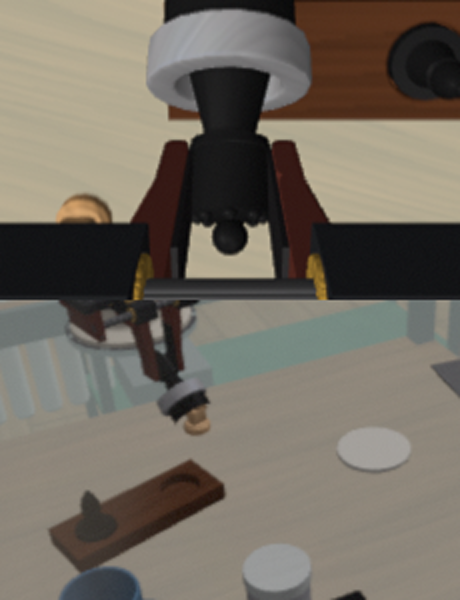

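Run:
```python
from h import *
d=np.load('pics/w14.npz'); im=d['im']; m=dict(mtx=d['K'],R=d['R'],t=d['t'])
s=ctrl.get_state(); R=Ro.from_rotvec(s['orientation']).as_matrix(); T=s['tool_pos']
def pl(u,v):
    c,dd=ray(m,u,v); n=R[:,1]; k=n@(T-c)/(n@dd); return R.T@(c+k*dd-T)
b=pl(255.5,268.5); r=pl(254.5,204); print('ball,rim in tool',b,r)
# predicted for tilt th, pivot (0,-.0097) in (x,z_tool)
for th in (35,40,45,50,55):
    t=np.radians(th); a=np.array([np.sin(t),np.cos(t)]) # toward foot (x, z down)
    n=np.array([-np.cos(t),np.sin(t)])
    p=np.array([0,-.0097]); 
    print(th,'ball',p-a*.0165,'rim r-28 h33',p+a*.032+n*.028, p+a*.032-n*.028)
    X=lambda q:T+R@np.array([q[0],0,q[1]])
    print('  px',proj(m,X(p-a*.0165)),proj(m,X(p+a*.032+n*.028)),'collar',proj(m,X(p+a*.0115+n*.0125)))
im2=np.load('pics/s14.npz')['im']
cv2.imwrite('pics/c15.png',cv2.resize(cv2.hconcat([im[140:290,180:330,::-1],im2[150:250,130:230,::-1].repeat(1,0) if 0 else cv2.resize(im2[140:240,130:230,::-1],(150,150),interpolation=cv2.INTER_CUBIC)]),None,fx=2.6,fy=2.6,interpolation=cv2.INTER_CUBIC))
```

```text
ball,rim in tool [ 6.48073088e+00  8.72355291e-17 -1.00118637e+01] [ 1.82770462e-01 -9.11068691e-18 -4.46375699e-01]
35 ball [-0.00946401 -0.02321601] rim r-28 h33 [-0.00458181  0.03257301] [0.0412907  0.00045273]
  px [257.64189274 268.13613109] [257.14266339 220.67038649] collar [257.34933025 234.84211754]
40 ball [-0.010606   -0.02233973] rim r-28 h33 [-0.00088004  0.03281148] [ 0.04201845 -0.00318463]
  px [257.62545596 269.015824  ] [257.15228655 215.99286473] collar [257.35256893 232.67045742]
45 ball [-0.01166726 -0.02136726] rim r-28 h33 [0.00282843 0.03272641] [ 0.04242641 -0.00687157]
  px [257.60850322 269.66417508] [257.16431793 211.42683026] collar [257.35703953 230.55552689]
50 ball [-0.01263973 -0.020306  ] rim r-28 h33 [0.00651537 0.03231845] [ 0.04251148 -0.01058004]
  px [257.59119437 270.08094645] [257.17876101 206.98865079] collar [257.36272362 228.50934779]
55 ball [-0.01351601 -0.01916401] rim r-28 h33 [0.01015273 0.0315907 ] [ 0.04227301 -0.01428181]
  px [257.57368561 270.26821438] [257.195621   202.69573082] collar [257.36959824 226.54386665]
```

View pics/c15.png

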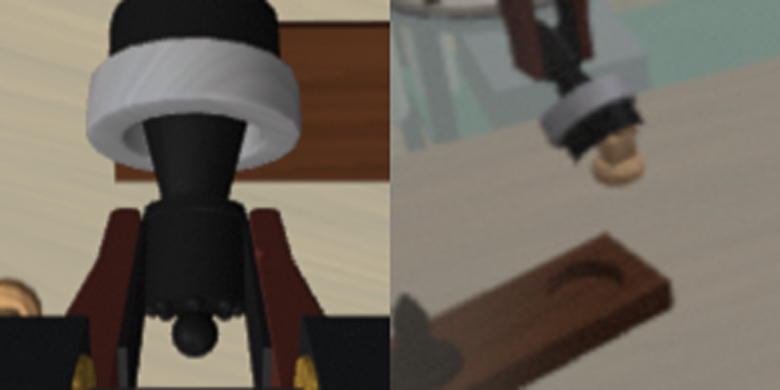

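Run:
```python
from h import *
d=np.load('pics/s14.npz'); im=d['im']; m=dict(mtx=d['K'],R=d['R'],t=d['t'])
s=ctrl.get_state(); R=Ro.from_rotvec(s['orientation']).as_matrix(); T=s['tool_pos']
ph=np.linspace(0,2*np.pi,73)
g=cv2.cvtColor(im,cv2.COLOR_RGB2HSV)
for th in (35,40,45,50,55,60):
    t=np.radians(th); a=np.array([np.sin(t),0,np.cos(t)]); n=np.array([-np.cos(t),0,np.sin(t)]); y=np.array([0,1,0.]); p=np.array([0,0,-.0097])
    C=[proj(m,T+R@(p+a*.065+.023*(n*np.cos(f)+y*np.sin(f)))) for f in ph]; C=np.array(C)
    D=np.array([proj(m,T+R@(p+a*h+.028*(n*np.cos(f)+y*np.sin(f)))) for f in ph for h in(.032,.048)])
    print(th,'foot bbox',C.min(0).round(1),C.max(0).round(1),'ring bbox',D.min(0).round(1),D.max(0).round(1))
    e=cv2.minAreaRect(D.astype(np.float32)); print('   ring rect',e)
big=cv2.resize(im[140:200,150:210,::-1],None,fx=10,fy=10,interpolation=cv2.INTER_CUBIC); cv2.imwrite('pics/c16.png',big)
```

```text
35 foot bbox [174.5 175.6] [193.3 184.1] ring bbox [166.1 161.3] [192.2 178.1]
   ring rect ((179.11251831054688, 169.6732177734375), (7.401322364807129, 25.34013557434082), 65.75003051757812)
40 foot bbox [175.5 174.7] [194.1 184. ] ring bbox [166.7 160.5] [192.7 178.2]
   ring rect ((179.6339569091797, 169.2688446044922), (9.33084774017334, 25.317522048950195), 63.071441650390625)
45 foot bbox [176.5 173.5] [194.8 183.8] ring bbox [167.2 159.5] [193.1 178.3]
   ring rect ((180.11668395996094, 168.79055786132812), (11.305758476257324, 25.346973419189453), 60.76356887817383)
50 foot bbox [177.3 172.1] [195.5 183.4] ring bbox [167.7 158.3] [193.5 178.2]
   ring rect ((180.53384399414062, 168.19488525390625), (13.210803985595703, 25.427509307861328), 58.758914947509766)
55 foot bbox [178.  170.4] [196.  182.9] ring bbox [168.1 157. ] [193.8 178.1]
   ring rect ((180.88311767578125, 167.4854736328125), (15.048806190490723, 25.504329681396484), 56.66136932373047)
60 foot bbox [178.6 168.5] [196.4 182.2] ring bbox [168.4 155.6] [194.  177.9]
   ring rect ((181.1668243408203, 166.6626739501953), (16.80376625061035, 25.587387084960938), 54.43644332885742)
```

View pics/c16.png

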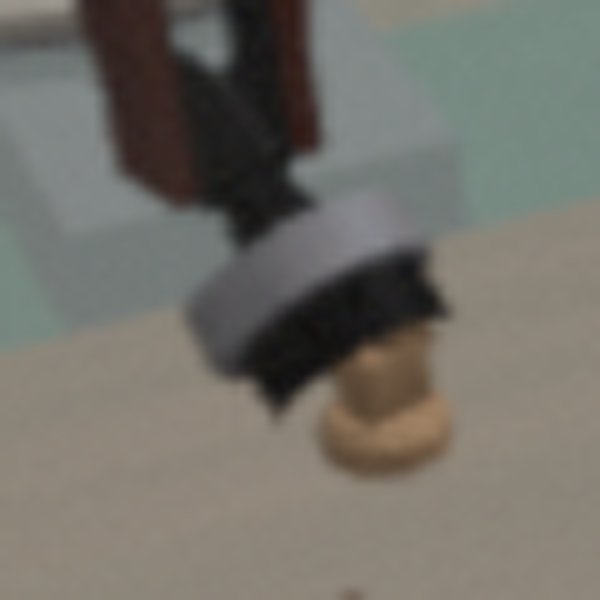

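{"fn": "move_arm", "kwargs": {
  "rows": [
    {"xyz": [0, 0, 0], "twist": 0, "jaw": -1},
    {"xyz": [0, 0, 0], "twist": 0, "jaw": -1},
    {"xyz": [0, 0, 0], "twist": 0, "jaw": -1},
    {"xyz": [0, 0, 0], "twist": 0, "jaw": -1},
    {"xyz": [0, 0, 0], "twist": 0, "jaw": -1}
  ]
}}

```text
time: 14.1
tool_pos: [0.5458, -0.0745, 0.1803]
orientation: [-3.098, -0.426, 0.02]
wrist_force: [-0.3, -0.3, -2.3]
grip_width: 0.0234
```

```bash
python3 chk.py 17
python3 - <<'E'
from h import *
for i in range(6):
    ctrl.snapshot('top') if i<5 else snap('top','t17.png'); s=ctrl.get_state(); print(s['time'],s['tool_pos'].round(4),np.abs(s['qd']).max().round(4),s['wrist_force'].round(1))
snap('wrist','w18.png')
a=np.load('pics/w17.npz')['im'].astype(int);b=np.load('pics/w18.npz')['im'].astype(int);print(np.abs(a-b)[150:270,200:310].mean())
E
```

```text
dist from stand axis 0.0080142699469589
tool [ 0.5458 -0.0745  0.1803] delta [0.0594 0.0019 0.1086] tilt [-0.0145  0.0121 -0.9998] yax [ 0.27  -0.963 -0.016] t 14.1 w 0.02336468252578919
14.25 [ 0.546  -0.0746  0.1807] 0.0065 [ 0.6  0.2 -2. ]
14.3 [ 0.5461 -0.0746  0.181 ] 0.0057 [-0.3  0.4 -1.5]
14.35 [ 0.5462 -0.0746  0.1811] 0.0035 [-0.7 -0.3 -2. ]
14.4 [ 0.5462 -0.0746  0.1813] 0.0014 [ 0.  -0.8 -1.7]
14.45 [ 0.5462 -0.0746  0.1813] 0.0019 [ 0.5  0.4 -1.5]
14.5 [ 0.5463 -0.0746  0.1813] 0.0023 [ 0.3 -0.7 -2.2]
0.8689646464646464
```

View pics/c17.png

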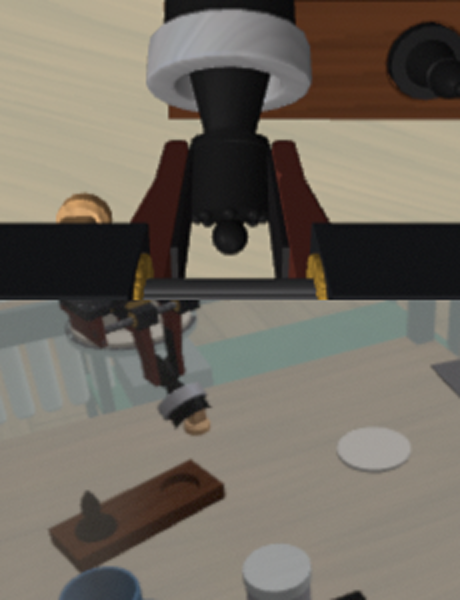

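View pics/t17.png

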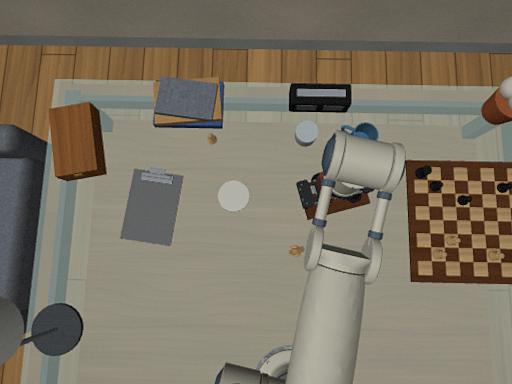

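The pose is still and unchanged between pictures. The ring is seated, the bystanders are in place, and the foot centre is about 14 cm up.

```bash
python3 -c "
from bench import ctrl
print(ctrl.finish_job())"
```

```text
the job is handed in; nothing more can be done
None
```

I slipped the ring over the queen as she stood in her socket and let go of it on her foot. Then I gripped her head, lifted her straight up with the ring on, and leaned her over. The tool itself cannot tilt, so I turned her inside the grip by pushing her foot against the stand's far side. I then raised the grip to 60 N and lifted her clear. The job was handed in at about 14.5 s, and no verdict was reported.

**Last checks:**
- **Lean:** about 45–52° from vertical. The wrist view suggested about 50°, the scene view 45–55°, and the push distance 48–51°, so they agree only to a few degrees, all inside the 32–60° limit.
- **Height:** her foot centre is about 14 cm above the table, worked out from the tool height and the lean.
- **Ring:** it looks seated on her foot in both the wrist and scene views; I did not measure its exact offset or angle.
- **Stillness:** joint speeds were below 0.007 rad/s and falling, and the wrist pictures before and after the wait matched. The measured load of about 2 N fits the queen plus ring.
- **Everything else:** the coaster, knight, tin, pawn and clipboard look unmoved in the final top picture. The arm partly hid the bishop and mug there, but the scene view shows the bishop standing in its socket and the mug still in place.

No check failed.

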